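Bed a mould board in the clamp on two strips

TASK

Slide the loose metal strip, rib up, under the bare right-hand end of the carved mould board, crossways like the strip already under its left end, then press or tap the board down on its boss with the shut fingers until both strips are firmly pinched beneath it. Then, with the board let go, prove it by a steady push of a few newtons against the end of each strip, first the one that was there already, then the one you put in: neither may slide loosely, and at the end both must still be pinched in place and nothing else on the bench disturbed.

Things in the scene. Friction and masses are not known exactly. Their poses are not given: they have to be found in the camera images.
- clamp: Low grey bench clamp, fixed; origin on the table under its middle; x across the board (away from the robot at yaw 0), +y to the board's LEFT end. Steel bed 80 (x) x 300 (y) x 14, its top 50 above the table; foot 120 x 240 x 10 high. Two cheeks (x 31 to 49 either side, y within 30 of the middle, top at 92) hold the board; a screw with T-bar sticks out to x +97, 68 high.
- board: Carved wooden board with a domed boss on top, 60 (x) x 190 (y) x 36 thick, origin at its centre, axes as the clamp's. Nipped level between the cheeks, it starts 5 to 10 mm too high. Seated: underside 70, top 106 above the table. Dry friction in the cheeks (no spring) holds it wherever it is left; it cannot tip or be drawn out.
- boss (a point): Top of the domed wooden boss (36 across, standing 8 above the board) in the middle of the board's top face: the place to press; about 114 above the table when seated. The board creeps down at about 11 N. Merely touching the strips leaves them loose: once it stops sinking, a steady push of 22 to 30 N pinches both (under 18 N does not); the pinch stays when the push ends.
- seat_right (a point): Point on top of the bed, 50 above the table, at clamp x 0, y -70: where the centre of the loose strip's underside belongs, within 15 along y and 30 along x, strip parallel to the clamp's x.
- strip_set: Plain aluminium strip of inverted-T section, 140 long (x), 20 high: a foot 24 wide (y) x 8 high with a rib 10 wide x 12 high on it; 110 g, origin at the centre of its underside. It stands across the bed under the board's left end (clamp y about +70), its ends standing out some 40 beyond the board and 30 beyond the bed on either side. Loose at first.
- strip_loose: Its twin, same inverted-T section, 140 long (x), foot 24 x 8, rib 10 x 12, 20 high in all, about 110 g, origin at the centre of its underside, standing on the table, rib up, to the right of the clamp, lengthwise roughly away from the robot. The bed stands out 55 beyond the board end. The gap for it under the board's right end is 5 to 10 mm higher than the strip.
- loaf: Bystander, leave it alone: dark rye loaf, 100 x 150 x 80 high mm; origin at its underside.
- tin: Bystander, leave it alone: cream open bread tin, 110 x 200 x 85 high mm; origin at its underside.
- timer: Bystander, leave it alone: small blue kitchen timer standing upright, 30 x 62 x 66 high mm; origin at its underside.
- jar: Bystander, leave it alone: glass jar, 70 across, 100 high mm; origin at its underside.
- bowl: Bystander, leave it alone: light wooden bowl, 120 across, 50 high mm; origin at its underside.
- brush: Bystander, leave it alone: wooden pastry brush lying down, about 200 long mm; origin at its underside.
- scraper: Bystander, leave it alone: bench scraper lying flat: steel blade 110 x 80 with a 24 x 100 x 24 wooden grip along its edge mm; origin at its underside.
Mind the look-alikes: they are no part of the job. What is shaped like the brush but black or purple is not meant.

How it is judged:
On the way, in this order (a step that is already met when the one before it is completed fails the run):
1. the loose strip stands across the bed under the board's right end (x of strip_loose in the frame of clamp between -0.035 and 0.035 m and y of strip_loose in the frame of clamp between -0.088 and -0.052 m and z of strip_loose in the frame of clamp between 0.044 and 0.056 m and angle between the x axis of strip_loose and the x axis of clamp, either way round below 0.2 rad), for 0.2 s.
2. the board, not touched by the robot, pinches each strip with more than 3 N (contact force between board and strip_set above 3 N and contact force between board and strip_loose above 3 N and contact force between each of the arm, the fingers and board below 0.2 N), for 0.3 s.
3. the fingers push the strip that was there already with more than 1 N and it stays pinched, not sliding (contact force between board and strip_set above 3 N and contact force between board and strip_loose above 3 N and contact force between the fingers and strip_set above 1 N and linear speed of strip_set below 0.02 m/s), for 0.06 s.
4. the same for the strip that was put in (contact force between board and strip_set above 3 N and contact force between board and strip_loose above 3 N and contact force between the fingers and strip_loose above 1 N and linear speed of strip_loose below 0.02 m/s), for 0.06 s.
At the end, for the whole second after the job is handed in: Both strips stand rib up across the bed, each within 18 mm of 70 mm left / right of the clamp's middle, centred on the board's width within 35 mm and parallel to the clamp's x within 0.2 rad; the board presses on each strip with more than 3 N; all at rest (all of step 1 and contact force between board and strip_set above 3 N and contact force between board and strip_loose above 3 N and x of strip_set in the frame of clamp between -0.035 and 0.035 m and y of strip_set in the frame of clamp between 0.052 and 0.088 m and z of strip_set in the frame of clamp between 0.044 and 0.056 m and angle between the x axis of strip_set and the x axis of clamp, either way round below 0.2 rad and linear speed of each of strip_set, strip_loose below 0.01 m/s); the robot touches nothing.
It fails at once if a bystander is moved more than 30 mm (distance of any of loaf, tin, timer, jar, bowl, brush, scraper from where it was at the start of the episode above 0.03 m).
It also fails if it takes over 67 s, if anything falls off the work surface, if the arm or the gripper's body presses on something with over 40 N, if the wrist force passes 120 N, or if a joint passes its speed limit or range.

ROBOT

A 6-joint arm with a two-finger parallel gripper is mounted at the origin on the work surface. World frame = base frame: x ahead of the robot, y to its left, z up, the work surface at z = 0. Lengths are in m, angles in rad, forces in N, time in s.
With the tool pointing down it reaches from about 0.375 to 0.825 m from the base axis. Payload 5.5 kg.
Tool frame: the origin (TCP) lies on the centre line of the jaws, within the pads' length; the fingertips stand 8 mm ahead of it and the grasp point (between the pads) lies 11 mm behind it; y points along the fingers, z is the direction in which the jaws open and shut, and the axes are right-handed (so a half turn about y gives the same grasp; the last joint's range is limited). The gripper opens to 85 mm and grips with 20 to 120 N. Pads are 22 mm wide; open, the fingers measure 114 mm over their backs; the gripper's body (76 mm by 85 mm) begins 54 mm behind the grasp point. The pads swing forward as they close: fully open they stand 13 mm farther back than shut.
Start: joints at [-1.204, 0.314, -0.047, 1.21, 0, 1.571], TCP at [0.215, -0.56, 0.239] pointing down, gripper open.
Joint ranges: [-2.67, 2.67], [-0.69, 1.73], [-1.03, 1.25], [-2.08, 2.16], [-1.42, 1.45], [-3.14, 3.14]. Speed limits (rad/s): [2.39, 2.39, 3.01, 3.14, 3.14, 3.14].

INTERFACE

Orientations are given as [roll, pitch, yaw] about the fixed x, y, z axes, in that order (R = Rz(yaw) Ry(pitch) Rx(roll)).
In Python, from station import env, optics gives the robot as it stands.
- The arm moves only by the shell command python3 -m pendant 'ROWS' [OPENING]. ROWS is a JSON object of lists of equal length, an entry for each row: "travel": the shift along the tool's x, y, z in units of 500 mm (1.0 is 500 mm), a list of three; "twist": the turn about the tool's y in units of 60 degrees (1.0 is 60 degrees). A call has 1 to 8 rows; each row shifts and turns the commanded pose from where the row before left it, along the tool's axes as they then stand; what a row does not reach is not made up. A row lasts 1/10 s, in which the tool goes at most 50 mm and 8.59 degrees, less where a joint would pass 70% of its speed; a pose out of reach is approached as far as the arm can. A call with a number of a shift or a turn outside -1 to 1 is refused whole. A call with a gripper value outside its range is refused whole. OPENING is the opening, from -1 (shut) to 1 (fully open), set as the call begins (- or left out, the last holds). The fingers move at their own pace and stop on an object; the grip force is fixed at half the most. Time passes only in rows, so rows that do not move let the fingers close. It gives the time, the measured TCP pose, the force and the opening at its end, in the units of the state.
- env.get_state(): the state, without advancing time (a new reading comes with each control period).
- optics.snapshot(name): name is "scene" or "top" or "wrist"; returns (picture, depth): 480x640x3 uint8, red, green, blue; 480x640 float32, m along the optical axis (not along the pixel's ray), 0 where there is no reading.
- optics.camera_model(name): a dict with "fx", "fy", "cx", "cy" (pixels), "distortion" ([k1, k2, p1, p2, k3] as OpenCV has them; the pictures are not rectified), "origin" and "attitude" of the camera in the world. Camera axes: x right, y down, z forward; pixel columns grow to the right and rows downward; lengths in m; the calibration is good to about 2 mm. A picture is of the moment at which its call begins: read the wrist's pose just before it. camera_model takes no time and is no camera call; for the wrist camera it gives the pose at the moment of the call.
- env.hand_in(): hands the job in, once; it reports no verdict.
The state is a dict: "clock": time; "joints": joint angles; "joint_velocities": joint speeds; "tau": joint torques, N m; "ee_pos": TCP position; "eef_rot": TCP orientation; "contact_force": force on the tool from outside, world axes, zero at the start; "ft_torque": the same for the moment, N m; "opening": opening from 0.0 (shut) to 1.0 (fully open).
Only numpy, scipy, OpenCV 4.12 (cv2) and the standard library are available. Lean on these libraries where they do the work, as an engineer would, in place of code of your own. Each camera call takes 0.05 s, during which the arm holds its last target.

## Working session

There is one attempt and no reset: what is moved stays moved. The work goes in short steps, Python scripts to look and compute and a shell command to move; the robot and the scene stay as the last step left them, time stands still between calls to the robot, and variables do not carry over. Pictures are saved under pics/ and viewed, and the job is handed in when it is done.

```bash
ls; mkdir -p pics
python3 - <<'E'
from station import env, optics
import cv2
s=env.get_state();print(s)
for n in("scene","top","wrist"):
    m=optics.camera_model(n);print(n,m)
    p,d=optics.snapshot(n);cv2.imwrite(f"pics/{n}0.png",p[:,:,::-1])
    import numpy as np;np.savez(f"{n}0.npz",p=p,d=d)
E
```

```text
pics
{'clock': 0.0, 'joints': array([-1.20399209e+00,  3.14248363e-01, -4.80534922e-02,  1.21023038e+00,
       -2.39066688e-05,  1.57083447e+00]), 'joint_velocities': array([ 0.00038815, -0.00076941, -0.00041753,  0.0009159 , -0.00018884,
       -0.00051131]), 'tau': array([ 2.74206568e-04, -5.39589572e+01,  3.39753485e+01,  1.89118175e-02,
       -9.64402761e-05, -4.00315216e-06]), 'ee_pos': array([ 0.21496994, -0.55956051,  0.2384324 ]), 'eef_rot': array([-1.57253224e+00, -2.39728533e-05, -2.77482652e+00]), 'contact_force': array([-0.00670234,  0.31230356,  0.08887229]), 'ft_torque': array([-0.00128135, -0.03411421, -0.01875585]), 'opening': 1.001555620054462}
scene {'fx': 449.2415424854815, 'fy': 449.2415424854815, 'cx': 322.02418858690237, 'cy': 236.8826344053456, 'distortion': array([-0.08722461,  0.        ,  0.        ,  0.        ,  0.        ]), 'origin': array([0.95562188, 0.7650049 , 0.67236433]), 'attitude': array([-2.11718564, -0.0120774 ,  2.61167996])}
top {'fx': 586.0896041118754, 'fy': 586.0896041118754, 'cx': 324.0155732316913, 'cy': 237.49465935871973, 'distortion': array([-0.0096447,  0.       ,  0.       ,  0.       ,  0.       ]), 'origin': array([ 0.22032233, -0.01919992,  1.77092575]), 'attitude': array([-2.99975614, -0.01121685, -1.54896027])}
wrist {'fx': 410.27174279233054, 'fy': 410.27174279233054, 'cx': 320.21506748139035, 'cy': 240.11465591341565, 'distortion': array([-0.06736627,  0.        ,  0.        ,  0.        ,  0.        ]), 'origin': array([ 0.28454345, -0.53404486,  0.37417088]), 'attitude': array([ 2.85069859e+00,  1.66939322e-03, -1.20553980e+00])}
```

View pics/scene0.png

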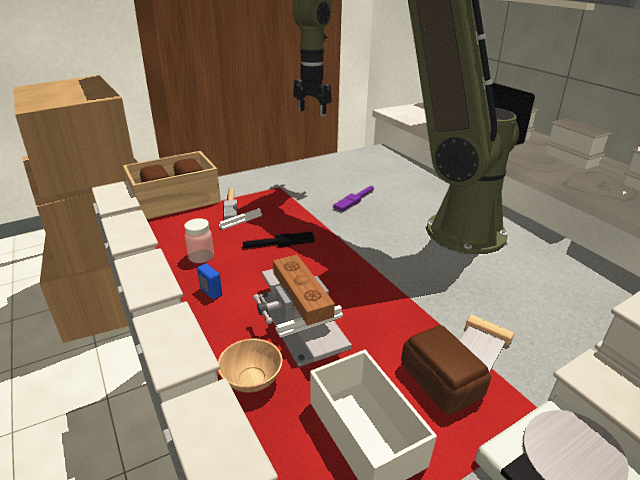

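View pics/top0.png

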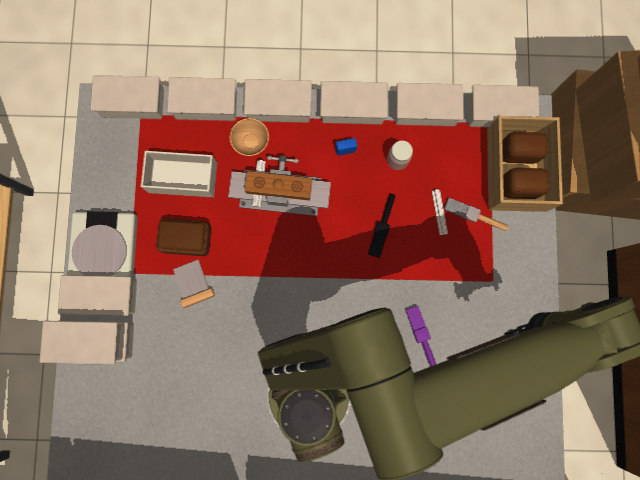

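View pics/wrist0.png

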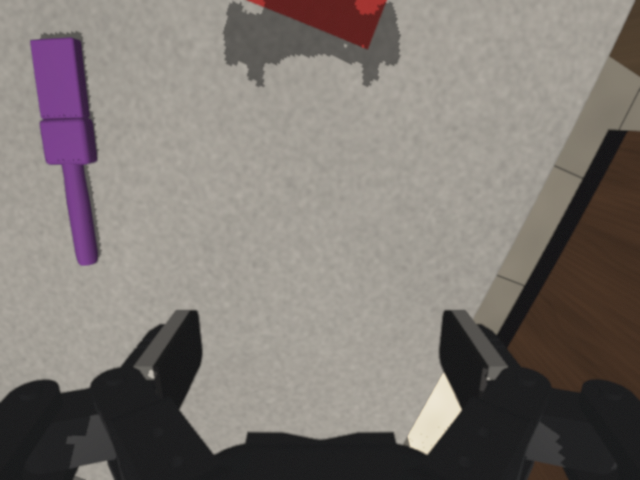

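The top view shows the clamp with the board at about (280,188), strip_set at (261,180), and strip_loose at (440,212) beside the brush at (475,213). Next I'll zoom in and measure.

```bash
cat > h.py <<'E'
import numpy as np, cv2
from scipy.spatial.transform import Rotation as R
def ray(m,uv):
    K=np.array([[m['fx'],0,m['cx']],[0,m['fy'],m['cy']],[0,0,1]])
    q=cv2.undistortPoints(np.array(uv,float).reshape(-1,1,2),K,np.array(m['distortion']))[:,0]
    d=np.c_[q,np.ones(len(q))]
    return np.array(m['origin']),d@R.from_euler('xyz',m['attitude']).as_matrix().T
def plane(m,uv,z):
    o,d=ray(m,uv); return o+d*((z-o[2])/d[:,2])[:,None]
def proj(m,P):
    A=R.from_euler('xyz',m['attitude']).as_matrix(); c=(np.atleast_2d(P)-m['origin'])@A
    x=c[:,0]/c[:,2];y=c[:,1]/c[:,2];k=1+m['distortion'][0]*(x*x+y*y)
    return np.c_[m['fx']*x*k+m['cx'],m['fy']*y*k+m['cy']]
def pts(m,d):  # depth to world
    v,u=np.mgrid[:480,:640]; o,r=ray(m,np.c_[u.ravel(),v.ravel()])
    return (o+r*d.reshape(-1,1)).reshape(480,640,3)
E
python3 - <<'E'
from station import optics
from h import *
z=np.load('top0.npz');m=optics.camera_model('top');W=pts(m,z['d'])
print("zs table",W[260,300],W[262,200],"board",W[186,310],"bed",W[190,325],W[190,235],"strip",W[212,440], W[205,438])
p=z['p'][:,:,::-1]
cv2.imwrite('pics/c1.png',cv2.resize(p[145:225,215:345],None,fx=6,fy=6,interpolation=cv2.INTER_CUBIC))
cv2.imwrite('pics/c2.png',cv2.resize(p[175:255,365:495],None,fx=6,fy=6,interpolation=cv2.INTER_CUBIC))
s=np.load('scene0.npz')['p'][:,:,::-1]
cv2.imwrite('pics/c3.png',cv2.resize(s[200:370,180:360],None,fx=4,fy=3.5,interpolation=cv2.INTER_CUBIC)[:600])
E
```

```text
zs table [0.40285213 0.03779512 0.00061307] [ 3.89853955e-01  3.40348818e-01 -1.35251781e-04] board [0.60575267 0.01111278 0.11814062] bed [ 0.61162356 -0.0329844   0.04488638] [0.60431724 0.23695951 0.04822953] strip [ 0.55627437 -0.38352501  0.02587946] [ 0.57917708 -0.37898093  0.01899328]
```

View pics/c1.png

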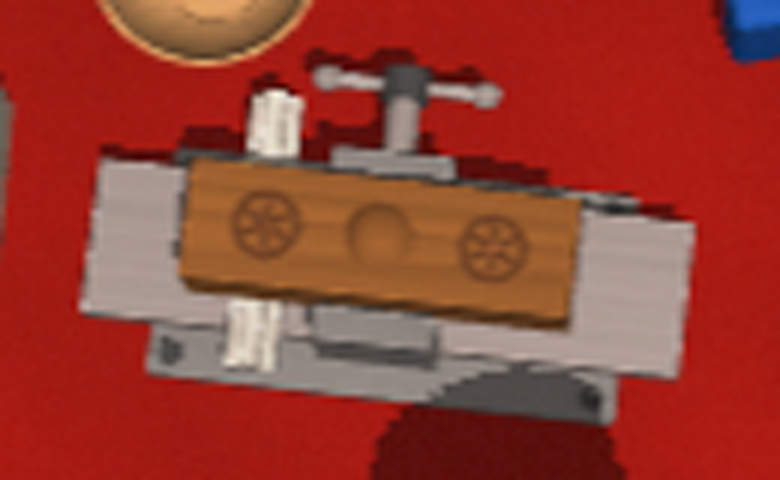

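View pics/c2.png

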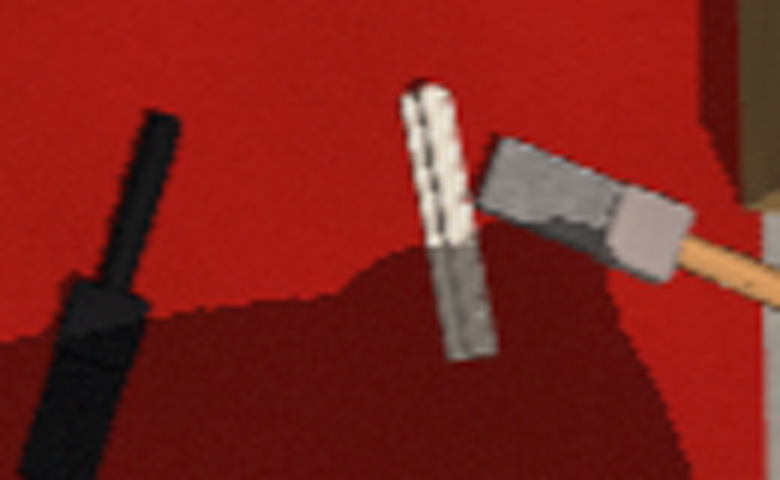

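View pics/c3.png

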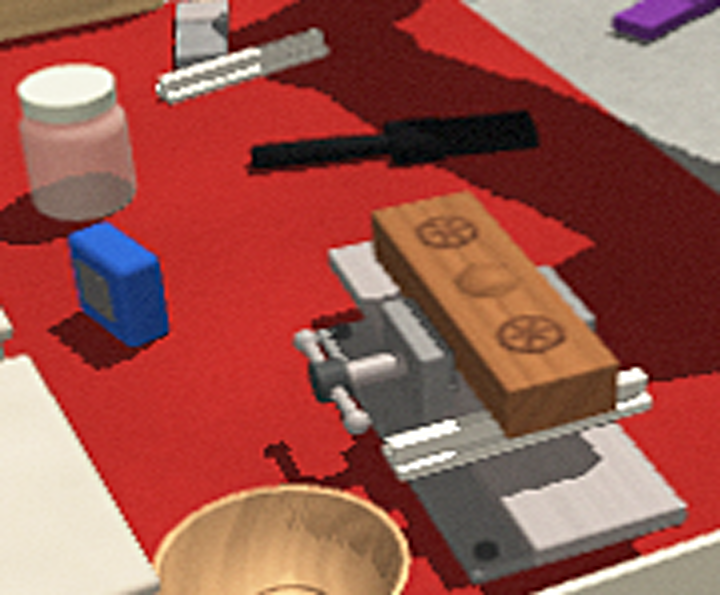

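Run:
```python
from station import optics
from h import *
m=optics.camera_model('top')
def c(x0,y0,L): L=np.array(L,float); return np.c_[(L[:,0]+.5)/6-.5+x0,(L[:,1]+.5)/6-.5+y0]
bed=plane(m,c(215,145,[(100,155),(80,312),(695,225),(680,377)]),.05)
print(bed.round(4),bed.mean(0), [np.linalg.norm(bed[i]-bed[j]) for i,j in((0,1),(2,3),(0,2),(1,3))])
v=(bed[0]+bed[1]-bed[2]-bed[3])/2; print('clamp yaw',np.arctan2(-v[0],v[1]))
b=plane(m,c(215,145,[(190,158),(182,280),(582,200),(570,318)]),.1135)
print('board',b.mean(0),[np.linalg.norm(b[i]-b[j]) for i,j in((0,1),(2,3),(0,2),(1,3))])
v=(b[0]+b[1]-b[2]-b[3])/2; print('board yaw',np.arctan2(-v[0],v[1]))
boss=plane(m,c(215,145,[(381,233)]),.1175);print('boss',boss)
s=plane(m,c(365,175,[(402,95),(448,88),(448,360),(497,352)]),.010)
print('strip',s.round(4),s.mean(0)); v=(s[0]+s[1]-s[2]-s[3])/2; print(np.linalg.norm(v),np.arctan2(v[1],v[0]))
ss=plane(m,c(215,145,[(250,92),(303,98),(222,365),(275,370)]),.060)
print('set',ss.round(4),ss.mean(0)); v=(ss[0]+ss[1]-ss[2]-ss[3])/2; print(np.linalg.norm(v),np.arctan2(v[1],v[0]))
# brush
print('brush blade corner',plane(m,c(365,175,[(480,208),(500,137)]),.01))
# depth of board top
z=np.load('top0.npz');W=pts(m,z['d'])
for (u,v) in ((300,183),(305,190),(270,178)): print(np.median(W[v-1:v+2,u-1:u+2].reshape(-1,3),0))
```

```text
[[ 0.6639  0.2506  0.05  ]
 [ 0.5833  0.257   0.05  ]
 [ 0.6352 -0.0487  0.05  ]
 [ 0.5575 -0.0428  0.05  ]] [0.60996491 0.10401563 0.05      ] [np.float64(0.08083159714290443), np.float64(0.07792405644570406), np.float64(0.30067276393298376), np.float64(0.3008942511602405)]
clamp yaw -0.09071226142347968
board [0.60935142 0.10360343 0.1135    ] [np.float64(0.06032617974613305), np.float64(0.05843494266911684), np.float64(0.1906101558299301), np.float64(0.18752004994555477)]
board yaw -0.0802512457613889
boss [[0.61128329 0.10337724 0.1175    ]]
strip [[ 0.6263 -0.3613  0.01  ]
 [ 0.6305 -0.385   0.01  ]
 [ 0.4893 -0.3841  0.01  ]
 [ 0.494  -0.4091  0.01  ]] [ 0.56004181 -0.38486901  0.01      ]
0.13870703861789188 0.16994099863787865
set [[0.6955 0.1755 0.06  ]
 [0.6931 0.1489 0.06  ]
 [0.5561 0.184  0.06  ]
 [0.5543 0.1577 0.06  ]] [0.62473626 0.16655179 0.06      ]
0.13935040853929856 -0.062182168231350435
brush blade corner [[ 0.56824202 -0.40098129  0.01      ]
 [ 0.60550991 -0.4115378   0.01      ]]
[0.61405451 0.04026022 0.11721386]
[0.5956586  0.02528385 0.11436596]
[0.62755245 0.12780521 0.11317808]
```

```bash
cat > go.py <<'E'
# work out only: tool-axis shift (units of 500 mm) and twist (units of 60deg) to a goal x y z toolyaw
import sys,numpy as np
from station import env
from scipy.spatial.transform import Rotation as R
s=env.get_state();g=list(map(float,sys.argv[1:5]))
e=s['eef_rot'];yaw=e[2];dy=(g[3]-yaw+np.pi)%(2*np.pi)-np.pi
A=R.from_euler('xyz',[-np.pi/2,0,g[3]]).as_matrix()
d=(np.array(g[:3])-s['ee_pos'])
print('t',round(s['clock'],2),'pos',s['ee_pos'].round(4),'rot',e.round(4),'F',s['contact_force'].round(2),'op',round(s['opening'],3),'q',s['joints'].round(2))
print('twist',round(-np.degrees(dy)/60,4),'travel(after twist)',(A.T@d/.5).round(4),'mm',(A.T@d*1000).round(1))
E
python3 go.py 0.5048 -0.3944 0.2 -2.9716
```

```text
t 0.15 pos [ 0.215  -0.5597  0.2386] rot [-1.5721 -0.     -2.7748] F [-0.95  0.49  0.17] op 0.998 q [-1.2   0.31 -0.05  1.21 -0.    1.57]
twist 0.1879 travel(after twist) [-0.6272  0.0773 -0.2278] mm [-313.6   38.6 -113.9]
```

```bash
python3 -m pendant '{"travel":[[0,0,0],[0,0,0],[-0.0784,0.0097,-0.0285],[-0.0784,0.0097,-0.0285],[-0.0784,0.0097,-0.0285],[-0.0784,0.0097,-0.0285],[-0.0784,0.0097,-0.0285],[-0.0784,0.0097,-0.0285]],"twist":[0.094,0.094,0,0,0,0,0,0]}' 0.2
python3 -m pendant '{"travel":[[-0.0784,0.0097,-0.0285],[-0.0784,0.0097,-0.0285],[0,0,0],[0,0,0]],"twist":[0,0,0,0]}'
python3 go.py 0.5048 -0.3944 0.2 -2.9716
python3 - <<'E'
from station import env, optics
import cv2,pickle
m=optics.camera_model('wrist');p,d=optics.snapshot('wrist');pickle.dump((m,p,d),open('w1.pkl','wb'));cv2.imwrite('pics/w1.png',p[:,:,::-1])
E
```

```text
clock: 0.95
ee_pos: [0.4337, -0.4349, 0.2098]
eef_rot: [-1.571, -0.0, -2.972]
contact_force: [-0.2, -0.5, -1.1]
opening: 0.605
clock: 1.35
ee_pos: [0.5053, -0.3938, 0.1998]
eef_rot: [-1.572, -0.001, -2.97]
contact_force: [-1.2, 0.0, 0.8]
opening: 0.601
t 1.35 pos [ 0.5053 -0.3938  0.1998] rot [-1.5716e+00 -1.2000e-03 -2.9697e+00] F [-1.18  0.    0.81] op 0.601 q [-0.66  0.41 -0.    1.16 -0.    2.31]
twist 0.0018 travel(after twist) [ 0.0011 -0.0005  0.001 ] mm [ 0.6 -0.2  0.5]
```

View pics/w1.png

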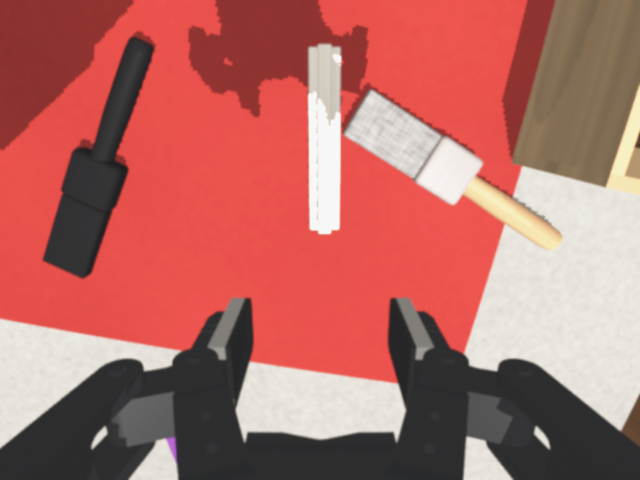

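The strip is upright in the picture, running from (324,46) to (325,231). The brush is clear of its near end.

Run:
```python
import pickle
from h import *
m,p,d=pickle.load(open('w1.pkl','rb'))
print(m['origin'])
hsv=cv2.cvtColor(p,cv2.COLOR_RGB2HSV);k=((hsv[...,1]<70)).astype(np.uint8);k[:,:300]=0;k[:,345:]=0;k[240:]=0;k[:35]=0
r=cv2.boundingRect(k);print(r)
for v in (60,120,140,180,215,225): 
    u=np.where(k[v])[0];print(v,u.min(),u.max())
for z in (.008,.02):
    s=plane(m,[(308,48),(340,46),(309.5,230),(340,230)],z);print(s.round(4),s.mean(0).round(4));
    v=(s[0]+s[1]-s[2]-s[3])/2;print(np.linalg.norm(v),np.arctan2(v[1],v[0]))
W=pts(m,d);print(W[190,325],W[215,325],W[200,290])
```

```text
[ 0.57873348 -0.38186936  0.33531129]
(308, 44, 37, 190)
60 308 340
120 308 340
140 309 339
180 309 339
215 310 339
225 310 339
[[ 0.6265 -0.3642  0.008 ]
 [ 0.6319 -0.3872  0.008 ]
 [ 0.4887 -0.388   0.008 ]
 [ 0.493  -0.4129  0.008 ]] [ 0.56   -0.3881  0.008 ]
0.14046122047263002 0.17723537957879365
[[ 0.6247 -0.3648  0.02  ]
 [ 0.6299 -0.387   0.02  ]
 [ 0.492  -0.3878  0.02  ]
 [ 0.4962 -0.4118  0.02  ]] [ 0.5607 -0.3879  0.02  ]
0.13531158255887304 0.17723537957879362
[ 0.52611714 -0.39434961  0.02190555] [ 0.50632355 -0.39783661  0.02046045] [ 0.5095431  -0.36809433  0.00129816]
```

```bash
python3 go.py 0.5048 -0.3973 0.018 -2.9666
```

```text
t 1.4 pos [ 0.5046 -0.3945  0.2001] rot [-1.5712e+00 -1.1000e-03 -2.9711e+00] F [-0.63  0.04 -0.19] op 0.6 q [-0.66  0.41 -0.    1.16 -0.    2.31]
twist -0.0043 travel(after twist) [0.0005 0.3642 0.0055] mm [  0.3 182.1   2.8]
```

```bash
python3 -m pendant '{"travel":[[0,0.07,0.0055],[0,0.09,0],[0,0.09,0],[0,0.07,0],[0,0.02,0],[0,0,0]],"twist":[-0.004,0,0,0,0,0]}'
python3 go.py 0.5048 -0.3973 0.018 -2.9666
```

```text
clock: 2.0
ee_pos: [0.5035, -0.3974, 0.0294]
eef_rot: [-1.573, -0.002, -2.969]
contact_force: [-0.3, -0.2, 0.3]
opening: 0.599
t 2.0 pos [ 0.5035 -0.3974  0.0294] rot [-1.5730e+00 -2.2000e-03 -2.9691e+00] F [-0.29 -0.18  0.26] op 0.599 q [-0.67  0.54 -0.21  0.82 -0.    2.3 ]
twist -0.0024 travel(after twist) [-0.0026  0.0228  0.0002] mm [-1.3 11.4  0.1]
```

```bash
python3 -m pendant '{"travel":[[0,0.011,0],[0,0.012,0],[0,0,0],[0,0,0]],"twist":[0,0,0,0]}'
python3 -m pendant '{"travel":[[0,0,0],[0,0,0],[0,0,0],[0,0,0],[0,0,0],[0,0,0]],"twist":[0,0,0,0,0,0]}' -1
python3 go.py 0.5048 -0.3973 0.018 -2.9666
```

```text
clock: 2.4
ee_pos: [0.5059, -0.3977, 0.0199]
eef_rot: [-1.57, 0.001, -2.967]
contact_force: [0.9, -0.2, 0.0]
opening: 0.601
clock: 3.0
ee_pos: [0.5057, -0.3975, 0.0195]
eef_rot: [-1.57, 0.0, -2.967]
contact_force: [-1.2, 0.9, 5.6]
opening: 0.09
t 3.0 pos [ 0.5057 -0.3975  0.0195] rot [-1.5704e+00  4.0000e-04 -2.9674e+00] F [-1.18  0.87  5.64] op 0.09 q [-0.67  0.55 -0.22  0.8   0.    2.3 ]
twist -0.0008 travel(after twist) [ 0.0017  0.0029 -0.0008] mm [ 0.8  1.5 -0.4]
```

```bash
python3 -m pendant '{"travel":[[0,0,0],[0,0,0],[0,0,0]],"twist":[0,0,0]}'
python3 -m pendant '{"travel":[[0,-0.04,0],[0,-0.08,0],[0,-0.08,0],[0,0,0],[0,0,0]],"twist":[0,0,0,0,0]}'
python3 - <<'E'
from station import env, optics
import cv2,pickle
m=optics.camera_model('wrist');p,d=optics.snapshot('wrist');pickle.dump((m,p,d),open('w2.pkl','wb'));cv2.imwrite('pics/w2.png',p[:,:,::-1])
m=optics.camera_model('scene');p,d=optics.snapshot('scene');pickle.dump((m,p,d),open('s2.pkl','wb'));cv2.imwrite('pics/s2.png',cv2.resize(p[140:340,150:400,::-1],None,fx=3,fy=3))
E
```

```text
clock: 3.3
ee_pos: [0.5057, -0.3975, 0.0194]
eef_rot: [-1.57, 0.0, -2.967]
contact_force: [-0.8, 0.5, 4.7]
opening: 0.091
clock: 3.8
ee_pos: [0.506, -0.3979, 0.1197]
eef_rot: [-1.569, 0.001, -2.968]
contact_force: [0.0, -0.0, -1.2]
opening: 0.087
```

View pics/w2.png

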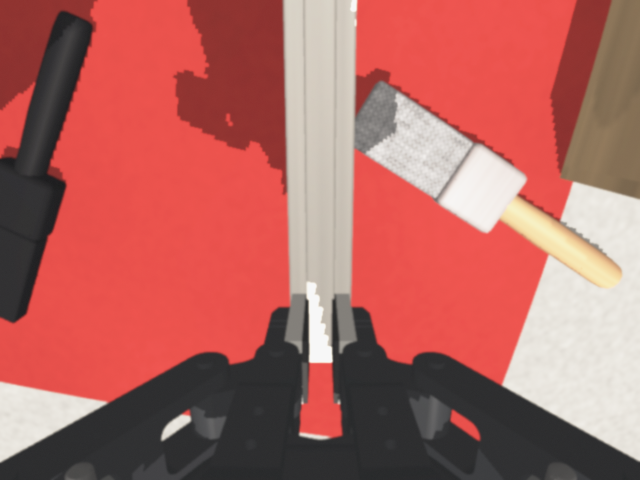

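View pics/s2.png

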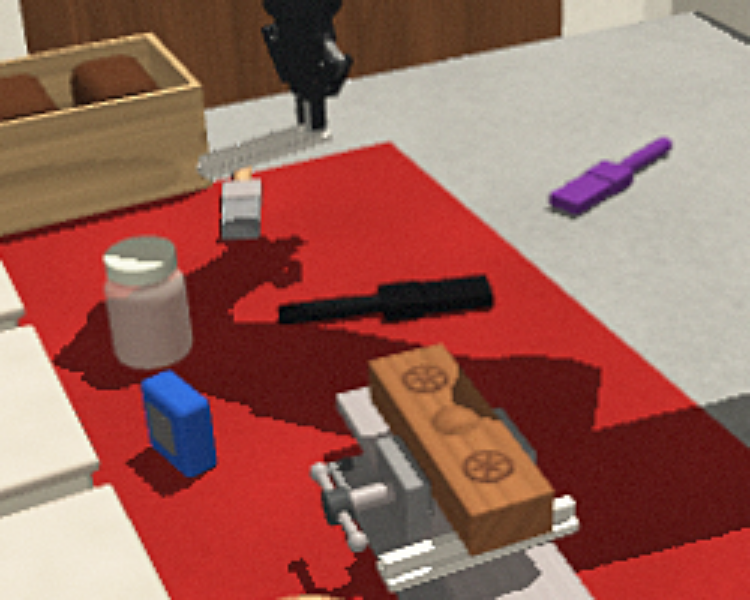

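The strip is held at its near end: its near edge is at (320,362), and its sides are at columns 289 and 355. I'll check for droop and in-hand pose.

Run:
```python
import pickle
from h import *
m,p,d=pickle.load(open('w2.pkl','rb'))
W=pts(m,d)
for v in (10,60,120,180,240,290): print(v,np.median(W[v-3:v+4,312:328].reshape(-1,3),0).round(4), np.median(W[v-2:v+3,293:296].reshape(-1,3),0).round(4))
print(W[355,318])
```

```text
10 [ 0.6101 -0.38    0.121 ] [ 0.6116 -0.3713  0.1091]
60 [ 0.5961 -0.3825  0.1209] [ 0.5962 -0.3739  0.1091]
120 [ 0.5786 -0.3855  0.1211] [ 0.577  -0.3768  0.1086]
180 [ 0.5598 -0.3888  0.1211] [ 0.5565 -0.3801  0.1091]
240 [ 0.5397 -0.3923  0.1212] [ 0.5346 -0.3836  0.1091]
290 [ 0.5214 -0.3955  0.1212] [ 0.5144 -0.3866  0.1088]
[ 0.49509261 -0.39945128  0.12104795]
```

```bash
cat > cl.py <<'E'
# clamp xy -> world xy
import sys,numpy as np
C=np.array([0.6098,0.1038]);Y=-0.088
def w(x,y): c,s=np.cos(Y),np.sin(Y); return C+np.array([c*x-s*y,s*x+c*y])
if __name__=='__main__': print(*w(float(sys.argv[1]),float(sys.argv[2])).round(4))
E
python3 go.py $(python3 cl.py -0.0635 -0.130) 0.17 3.0536
```

```text
t 3.9 pos [ 0.5045 -0.3967  0.1174] rot [-1.5726e+00 -1.7000e-03 -2.9675e+00] F [-0.52  0.31 -1.93] op 0.092 q [-0.67  0.46 -0.12  1.   -0.    2.3 ]
twist 0.2503 travel(after twist) [ 0.0053 -0.1051 -0.7557] mm [   2.7  -52.6 -377.8]
```

The half-turned wrist would run joint 6 to 3.20 at the clamp, which is beyond its range. I'll set the strip down, clear of the brush, and regrip with the tool turned half round.

```bash
python3 -m pendant '{"travel":[[0,0,-0.03],[0,0.03,-0.03],[0,0.07,0],[0,0.07,0],[0,0.02,0],[0,0.006,0],[0,0,0],[0,0,0]],"twist":[0,0,0,0,0,0,0,0]}'
```

```text
clock: 4.7
ee_pos: [0.5, -0.3678, 0.0207]
eef_rot: [-1.571, -0.001, -2.968]
contact_force: [0.9, 0.1, -0.7]
opening: 0.091
```

```bash
python3 -m pendant '{"travel":[[0,0.002,0],[0,0,0]],"twist":[0,0]}'
python3 -m pendant '{"travel":[[0,0,0],[0,0,0],[0,0,0],[0,0,0],[0,-0.04,0],[0,-0.08,0],[0,-0.02,0],[0,0,0]],"twist":[0,0,0,0,0,0,-0.14,-0.14]}' 0.2
python3 -m pendant '{"travel":[[0,0,0],[0,0,0],[0,0,0],[0,0,0],[0,0,0],[0,0,0],[0,0,0],[0,0,0]],"twist":[-0.14,-0.14,-0.14,-0.14,-0.14,-0.14,-0.14,-0.14]}'
python3 -m pendant '{"travel":[[0,0,0],[0,0,0],[0,0,0],[0,0,0],[0,0,0],[0,0,0],[0,0,0],[0,0,0]],"twist":[-0.14,-0.14,-0.14,-0.14,-0.14,-0.14,-0.14,-0.14]}'
python3 -m pendant '{"travel":[[0,0,0],[0,0,0],[0,0,0],[0,0,0],[0,0,0]],"twist":[-0.14,-0.14,-0.14,-0.06,0]}'
python3 go.py 0.5 -0.3678 0.1 0.174
python3 - <<'E'
from station import env, optics
import cv2,pickle
m=optics.camera_model('wrist');p,d=optics.snapshot('wrist');pickle.dump((m,p,d),open('w3.pkl','wb'));cv2.imwrite('pics/w3.png',p[:,:,::-1])
E
```

```text
clock: 4.9
ee_pos: [0.5004, -0.368, 0.0199]
eef_rot: [-1.571, 0.0, -2.968]
contact_force: [0.1, -0.1, -0.3]
opening: 0.094
clock: 5.7
ee_pos: [0.502, -0.3691, 0.093]
eef_rot: [-1.566, 0.002, -2.668]
contact_force: [-0.6, -0.7, 0.1]
opening: 0.601
clock: 6.5
ee_pos: [0.5003, -0.3678, 0.0901]
eef_rot: [-1.571, -0.0, -1.495]
contact_force: [-0.4, -0.2, 0.5]
opening: 0.597
clock: 7.3
ee_pos: [0.5003, -0.3678, 0.0901]
eef_rot: [-1.571, -0.0, -0.322]
contact_force: [0.5, -0.3, 0.0]
opening: 0.599
clock: 7.8
ee_pos: [0.5003, -0.3678, 0.09]
eef_rot: [-1.571, -0.0, 0.174]
contact_force: [0.1, -0.7, 0.1]
opening: 0.6
t 7.8 pos [ 0.5003 -0.3678  0.09  ] rot [-1.5708e+00 -1.0000e-04  1.7420e-01] F [ 0.06 -0.71  0.11] op 0.6 q [-0.63  0.45 -0.21  0.92  0.   -0.81]
twist 0.0002 travel(after twist) [-0.0005 -0.0199  0.0002] mm [ -0.3 -10.    0.1]
```

View pics/w3.png

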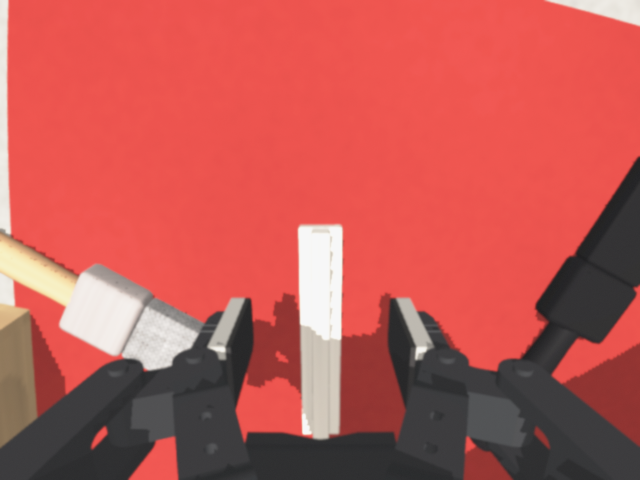

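The strip stands between the open jaws, with its near end at (320,227) and its rib up. I'll descend and regrip.

```bash
python3 -m pendant '{"travel":[[0,0.06,0],[0,0.06,0],[0,0.019,0],[0,0,0],[0,0,0]],"twist":[0,0,0,0,0]}'
python3 -m pendant '{"travel":[[0,0,0],[0,0,0],[0,0,0],[0,0,0],[0,0,0],[0,0,0],[0,0,0]],"twist":[0,0,0,0,0,0,0]}' -1
python3 -m pendant '{"travel":[[0,-0.04,0],[0,-0.08,0],[0,-0.09,0],[0,-0.08,0],[0,0,0]],"twist":[0,0,0,0,0]}'
python3 go.py $(python3 cl.py -0.0635 -0.130) 0.17 -0.088
```

```text
clock: 8.35
ee_pos: [0.5007, -0.3682, 0.0214]
eef_rot: [-1.571, -0.001, 0.174]
contact_force: [-0.0, -0.0, 0.5]
opening: 0.601
clock: 9.05
ee_pos: [0.5009, -0.3684, 0.0217]
eef_rot: [-1.572, -0.001, 0.174]
contact_force: [-0.3, 0.4, 6.0]
opening: 0.092
clock: 9.55
ee_pos: [0.5034, -0.3702, 0.1722]
eef_rot: [-1.578, -0.007, 0.174]
contact_force: [0.5, -0.8, -0.7]
opening: 0.087
t 9.55 pos [ 0.5034 -0.3702  0.1722] rot [-1.5784 -0.0072  0.1741] F [ 0.53 -0.79 -0.7 ] op 0.087 q [-0.63  0.38 -0.1   1.07 -0.   -0.81]
twist 0.2503 travel(after twist) [0.0016 0.0045 0.7031] mm [  0.8   2.2 351.5]
```

```bash
python3 -m pendant '{"travel":[[0,0,0],[0,0,0],[0,0,0.05],[0,0,0.08],[0,0,0.09],[0,0,0.09],[0,0,0.09],[0,0,0.09]],"twist":[0.125,0.125,0,0,0,0,0,0]}'
python3 -m pendant '{"travel":[[0,0,0.09],[0,0,0.08],[0,0,0.04],[0,0,0],[0,0,0]],"twist":[0,0,0,0,0]}'
python3 go.py $(python3 cl.py -0.0635 -0.130) 0.17 -0.088
python3 - <<'E'
from station import env, optics
import cv2,pickle
for n in('wrist','top'):
    m=optics.camera_model(n);p,d=optics.snapshot(n);pickle.dump((m,p,d),open(n+'4.pkl','wb'));cv2.imwrite(f'pics/{n}4.png',p[:,:,::-1])
E
```

```text
clock: 10.35
ee_pos: [0.5209, -0.122, 0.1646]
eef_rot: [-1.571, 0.001, -0.088]
contact_force: [1.1, 0.5, -1.4]
opening: 0.088
clock: 10.85
ee_pos: [0.5304, -0.0191, 0.1648]
eef_rot: [-1.571, 0.001, -0.087]
contact_force: [0.4, 0.1, -0.4]
opening: 0.09
t 10.85 pos [ 0.5304 -0.0191  0.1648] rot [-1.5714e+00  1.1000e-03 -8.6600e-02] F [ 0.4   0.05 -0.43] op 0.09 q [-0.04  0.23 -0.33  1.01 -0.    0.05]
twist 0.0013 travel(after twist) [ 0.0096 -0.0103 -0.0011] mm [ 4.8 -5.2 -0.6]
```

View pics/wrist4.png

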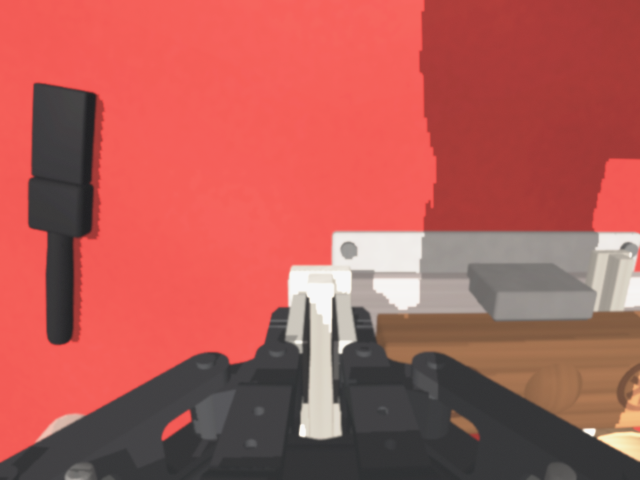

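View pics/top4.png

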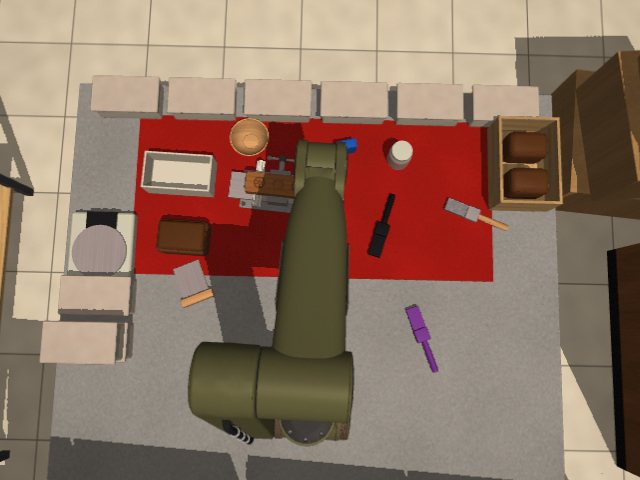

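Run:
```python
import pickle
from h import *
from cl import C,Y
m,p,d=pickle.load(open('wrist4.pkl','rb'))
W=pts(m,d)
def incl(P): 
    c,s=np.cos(Y),np.sin(Y);q=P[:,:2]-C;return np.c_[q[:,0]*c+q[:,1]*s,-q[:,0]*s+q[:,1]*c].round(4)
print('foot corner (-.06,-.12)',incl(plane(m,[(332,232.5),(630,232.5)],.010)))
print('depth board top',W[360,470],W[380,440], W[400,420],'bed',W[300,440],W[292,430],'foot',W[245,390],'boss',W[385,555])
print('rib of strip near end',W[285,320], incl(plane(m,[(291,268),(351,268)],.153)))
for c in range(366,392,2): print(c,d[370,c].round(3),W[370,c].round(4))
cv2.imwrite('pics/w4c.png',cv2.resize(p[220:440,330:640,::-1],None,fx=2.5,fy=2.5))
```

```text
foot corner (-.06,-.12) [[-0.059  -0.1212]
 [-0.0592  0.1077]]
depth board top [0.58693581 0.05472196 0.11457085] [0.52263932 0.01071557 0.21510312] [0.52900714 0.00598321 0.21395876] bed [0.58159566 0.05612557 0.05165976] [0.57548748 0.04963477 0.05091833] foot [0.55303997 0.03007428 0.01225608] boss [0.60369045 0.09936475 0.12032136]
rib of strip near end [ 0.51625667 -0.01838813  0.16406426] [[-0.0848 -0.1411]
 [-0.0848 -0.1181]]
366 0.104 [ 0.521  -0.007   0.2107]
368 0.103 [ 0.5207 -0.0065  0.2112]
370 0.103 [ 0.5208 -0.006   0.2112]
372 0.103 [ 0.5208 -0.0055  0.2112]
374 0.104 [ 0.5214 -0.005   0.2105]
376 0.104 [ 0.5212 -0.0045  0.2108]
378 0.103 [ 0.5208 -0.004   0.2115]
380 0.104 [ 0.5216 -0.0034  0.2103]
382 0.103 [ 0.5209 -0.003   0.2114]
384 0.103 [ 0.5212 -0.0025  0.2111]
386 0.103 [ 0.5213 -0.002   0.211 ]
388 0.103 [ 0.5212 -0.0015  0.2113]
390 0.102 [ 0.5207 -0.0011  0.212 ]
```

View pics/w4c.png

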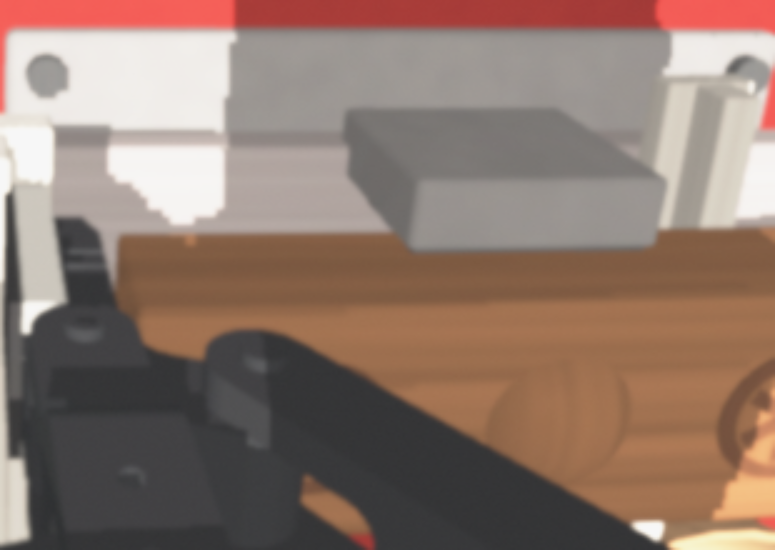

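```bash
python3 -m pendant '{"travel":[[0.014,0.03,0],[0,0.06,0],[0,0.06,0],[0,0.02,0],[0,0.008,0],[0,0,0],[0,0,0]],"twist":[0,0,0,0,0,0,0]}'
python3 go.py $(python3 cl.py -0.061 -0.130) 0.0723 -0.088
```

```text
clock: 11.65
ee_pos: [0.539, -0.0201, 0.0776]
eef_rot: [-1.571, -0.002, -0.088]
contact_force: [1.0, 0.8, -1.7]
opening: 0.091
t 11.65 pos [ 0.539  -0.0201  0.0776] rot [-1.5707 -0.0019 -0.088 ] F [ 1.    0.77 -1.74] op 0.091 q [-0.04  0.32 -0.43  0.82 -0.    0.05]
twist -0.0 travel(after twist) [-0.0027  0.0106 -0.0007] mm [-1.3  5.3 -0.4]
```

Touch the bed gently, 1 mm per row.

```bash
for i in 1; do python3 -m pendant '{"travel":[[0,0.004,0],[0,0.002,0],[0,0,0]],"twist":[0,0,0]}'; done
python3 -m pendant '{"travel":[[0,0.002,0],[0,0,0]],"twist":[0,0]}'
python3 -m pendant '{"travel":[[0,0.002,0],[0,0,0]],"twist":[0,0]}'
```

```text
clock: 11.95
ee_pos: [0.5381, -0.0198, 0.0739]
eef_rot: [-1.571, -0.001, -0.088]
contact_force: [0.5, 0.8, -1.3]
opening: 0.088
clock: 12.15
ee_pos: [0.5379, -0.0198, 0.0725]
eef_rot: [-1.571, -0.0, -0.088]
contact_force: [0.3, -0.7, -2.0]
opening: 0.089
clock: 12.35
ee_pos: [0.538, -0.0197, 0.0718]
eef_rot: [-1.571, -0.0, -0.088]
contact_force: [-1.3, -0.6, 2.4]
opening: 0.09
```

```bash
python3 -m pendant '{"travel":[[0,-0.005,0],[0,0,0.02],[0,0,0.025],[0,0,0.025],[0,0,0]],"twist":[0,0,0,0,0]}'
python3 -m pendant '{"travel":[[0,0,0.025],[0,0,0.02],[0,0,0.005],[0,0,0],[0,0,0]],"twist":[0,0,0,0,0]}'
python3 go.py $(python3 cl.py -0.061 -0.070) 0.0718 -0.088
```

```text
clock: 12.85
ee_pos: [0.5411, 0.0171, 0.0739]
eef_rot: [-1.57, 0.0, -0.085]
contact_force: [0.0, 0.2, -0.8]
opening: 0.089
clock: 13.35
ee_pos: [0.5431, 0.0399, 0.074]
eef_rot: [-1.571, 0.0, -0.088]
contact_force: [-0.6, -0.3, -0.3]
opening: 0.088
t 13.35 pos [0.5431 0.0399 0.074 ] rot [-1.5711e+00  1.0000e-04 -8.7600e-02] F [-0.56 -0.3  -0.32] op 0.088 q [ 0.07  0.33 -0.42  0.82 -0.    0.16]
twist 0.0003 travel(after twist) [-0.0002  0.0043 -0.0009] mm [-0.1  2.2 -0.5]
```

```bash
python3 -m pendant '{"travel":[[0,0.002,0],[0,0.0025,0],[0,0,0],[0,0,0]],"twist":[0,0,0,0]}'
python3 -m pendant '{"travel":[[0,0,0],[0,0,0],[0,0,0],[0,0,0],[0,0,0]],"twist":[0,0,0,0,0]}' -0.4
python3 -m pendant '{"travel":[[0,-0.01,0],[0,-0.03,0],[0,-0.07,0],[-0.02,-0.08,0],[-0.04,0,0],[0,0,0]],"twist":[0,0,0,0,0,0]}'
python3 - <<'E'
from station import env, optics
import cv2,pickle
for n in('wrist','scene'):
    m=optics.camera_model(n);p,d=optics.snapshot(n);pickle.dump((m,p,d),open(n+'5.pkl','wb'));
    cv2.imwrite(f'pics/{n}5.png',p[:,:,::-1] if n=='wrist' else cv2.resize(p[220:370,200:370,::-1],None,fx=4,fy=4))
E
```

```text
clock: 13.75
ee_pos: [0.5432, 0.0397, 0.0718]
eef_rot: [-1.571, -0.0, -0.088]
contact_force: [-0.1, -0.5, 0.0]
opening: 0.09
clock: 14.25
ee_pos: [0.5431, 0.04, 0.0717]
eef_rot: [-1.571, -0.0, -0.088]
contact_force: [0.0, 0.3, -0.5]
opening: 0.301
clock: 14.85
ee_pos: [0.5123, 0.0427, 0.1683]
eef_rot: [-1.57, -0.001, -0.087]
contact_force: [0.5, -0.5, -0.2]
opening: 0.299
```

View pics/wrist5.png

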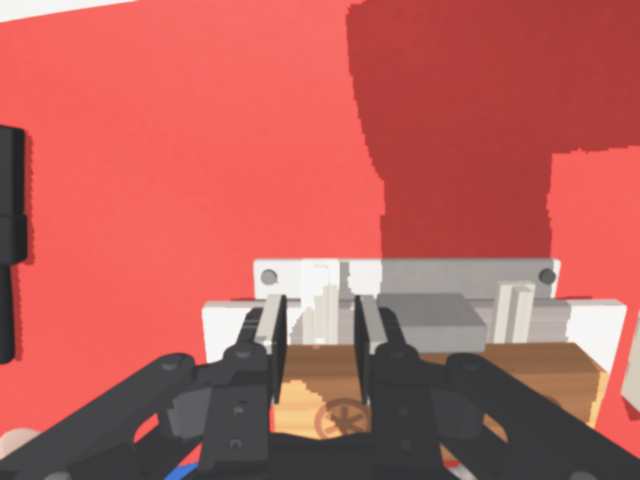

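View pics/scene5.png

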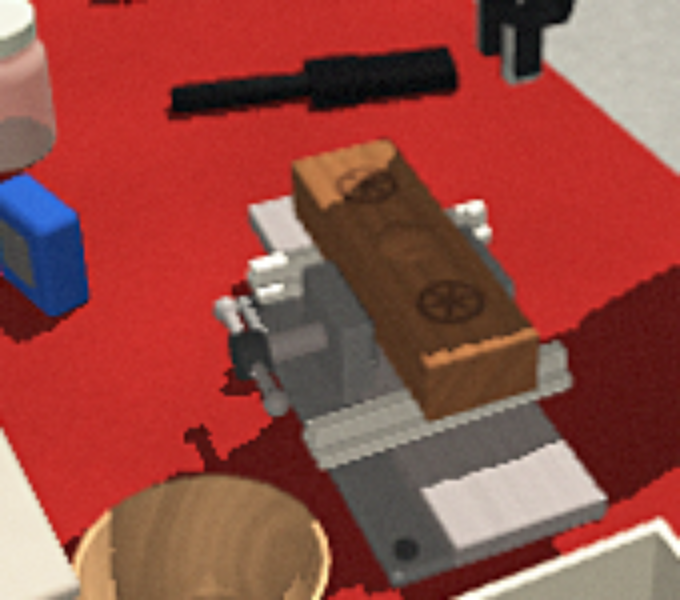

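Both strips now cross the bed under the board. The wrist view shows their near ends at (320,262) for the loose strip and (515,283) for the set strip. I'll measure both.

```bash
python3 - <<'E'
import pickle
from h import *
from cl import C,Y
m,p,d=pickle.load(open('wrist5.pkl','rb'))
W=pts(m,d)
def incl(P): 
    P=np.atleast_2d(P);c,s=np.cos(Y),np.sin(Y);q=P[:,:2]-C;return np.c_[q[:,0]*c+q[:,1]*s,-q[:,0]*s+q[:,1]*c].round(4)
cv2.imwrite('pics/w5c.png',cv2.resize(p[240:350,200:640,::-1],None,fx=1.8,fy=1.8,interpolation=cv2.INTER_CUBIC))
for n,uv in(('loose',[(303,262),(338,262)]),('set',[(497,284),(534,284)])):
    print(n,incl(plane(m,uv,.058)))
print(W[285,320],W[325,320],incl(W[285,320]),'set',W[300,515],incl(W[300,515]))
E
python3 go.py 0.6105 0.1035 0.15 -0.088
```

```text
loose [[-0.0751 -0.0807]
 [-0.0751 -0.0584]]
set [[-0.0594  0.0462]
 [-0.0592  0.0715]]
[0.53924847 0.03983399 0.07070948] [0.56647445 0.03740279 0.07103352] [[-0.0647 -0.0699]] set [0.56219424 0.16291213 0.06830154] [[-0.0526  0.0547]]
t 14.95 pos [0.5132 0.0426 0.1668] rot [-1.5708e+00 -4.0000e-04 -8.7500e-02] F [-0.36 -0.18 -1.19] op 0.299 q [ 0.08  0.2  -0.37  1.   -0.    0.17]
twist 0.0004 travel(after twist) [0.183  0.0336 0.1385] mm [91.5 16.8 69.3]
```

View pics/w5c.png

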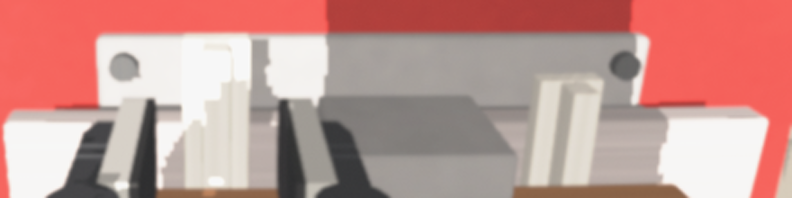

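```bash
python3 -m pendant '{"travel":[[0.06,0,0.046],[0.06,0,0.046],[0.063,0.01,0.0465],[0,0.02,0],[0,0.01,0],[0,0,0],[0,0,0]],"twist":[0,0,0,0,0,0,0]}' -1
python3 go.py 0.6105 0.1035 0.1305 -0.088
```

```text
clock: 15.65
ee_pos: [0.6095, 0.1029, 0.1464]
eef_rot: [-1.571, 0.001, -0.088]
contact_force: [0.0, -0.2, -0.3]
opening: -0.002
t 15.65 pos [0.6095 0.1029 0.1464] rot [-1.5713e+00  1.3000e-03 -8.8300e-02] F [ 0.   -0.17 -0.33] op -0.002 q [ 0.17  0.4  -0.14  1.03 -0.    0.26]
twist -0.0003 travel(after twist) [0.0019 0.0318 0.0014] mm [ 1.  15.9  0.7]
```

```bash
python3 -m pendant '{"travel":[[0,0.012,0],[0,0.012,0],[0,0.004,0],[0,0.002,0],[0,0,0]],"twist":[0,0,0,0,0]}'
python3 -m pendant '{"travel":[[0,0.002,0],[0,0.002,0],[0,0,0]],"twist":[0,0,0]}'
python3 -m pendant '{"travel":[[0,0.002,0],[0,0.002,0],[0,0,0]],"twist":[0,0,0]}'
```

```text
clock: 16.15
ee_pos: [0.6103, 0.1035, 0.1317]
eef_rot: [-1.571, 0.0, -0.088]
contact_force: [0.9, -0.1, 0.0]
opening: 0.004
clock: 16.45
ee_pos: [0.6104, 0.1036, 0.1297]
eef_rot: [-1.571, 0.0, -0.088]
contact_force: [0.2, 0.9, 0.1]
opening: -0.003
clock: 16.75
ee_pos: [0.6106, 0.1036, 0.129]
eef_rot: [-1.571, -0.001, -0.088]
contact_force: [-4.0, -0.7, 8.0]
opening: -0.004
```

```bash
python3 -m pendant '{"travel":[[0,0.002,0],[0,0.002,0],[0,0.002,0],[0,0,0]],"twist":[0,0,0,0]}'
python3 -m pendant '{"travel":[[0,0.002,0],[0,0.002,0],[0,0.002,0],[0,0,0]],"twist":[0,0,0,0]}'
```

```text
clock: 17.15
ee_pos: [0.6106, 0.1036, 0.1264]
eef_rot: [-1.571, -0.001, -0.088]
contact_force: [-4.1, -0.2, 9.8]
opening: 0.001
clock: 17.55
ee_pos: [0.6106, 0.1036, 0.1234]
eef_rot: [-1.57, -0.001, -0.088]
contact_force: [-4.6, -0.6, 10.4]
opening: 0.002
```

```bash
python3 -m pendant '{"travel":[[0,0.002,0],[0,0,0]],"twist":[0,0]}'
python3 -m pendant '{"travel":[[0,0.001,0],[0,0,0]],"twist":[0,0]}'
python3 -m pendant '{"travel":[[0,0.001,0],[0,0,0]],"twist":[0,0]}'
```

```text
clock: 17.75
ee_pos: [0.6106, 0.1036, 0.1224]
eef_rot: [-1.57, -0.001, -0.088]
contact_force: [-3.6, -1.3, 10.5]
opening: 0.003
clock: 17.95
ee_pos: [0.6106, 0.1036, 0.1219]
eef_rot: [-1.571, -0.001, -0.088]
contact_force: [-4.1, -0.5, 9.8]
opening: -0.002
clock: 18.15
ee_pos: [0.6106, 0.1036, 0.1217]
eef_rot: [-1.57, -0.001, -0.088]
contact_force: [-4.7, -1.2, 12.8]
opening: -0.002
```

Force is starting to rise, so the board has reached the strips. I'll continue in half-millimetre steps.

```bash
python3 -m pendant '{"travel":[[0,0.001,0],[0,0,0]],"twist":[0,0]}'
python3 -m pendant '{"travel":[[0,0.001,0],[0,0,0]],"twist":[0,0]}'
```

```text
clock: 18.35
ee_pos: [0.6106, 0.1036, 0.1217]
eef_rot: [-1.57, -0.001, -0.088]
contact_force: [-5.4, -0.7, 16.2]
opening: -0.0
clock: 18.55
ee_pos: [0.6107, 0.1036, 0.1216]
eef_rot: [-1.57, -0.002, -0.088]
contact_force: [-6.6, -1.0, 19.7]
opening: -0.001
```

```bash
python3 -m pendant '{"travel":[[0,0.001,0],[0,0.001,0],[0,0,0],[0,0,0]],"twist":[0,0,0,0]}'
python3 -m pendant '{"travel":[[0,0,0],[0,0,0],[0,0,0],[0,0,0]],"twist":[0,0,0,0]}'
```

```text
clock: 18.95
ee_pos: [0.6107, 0.1036, 0.1215]
eef_rot: [-1.57, -0.002, -0.088]
contact_force: [-9.6, -2.6, 24.9]
opening: -0.002
clock: 19.35
ee_pos: [0.6107, 0.1036, 0.1215]
eef_rot: [-1.57, -0.002, -0.088]
contact_force: [-9.9, -1.5, 25.7]
opening: 0.0
```

```bash
python3 -m pendant '{"travel":[[0,0.0005,0],[0,0,0],[0,0,0],[0,0,0],[0,0,0],[0,0,0]],"twist":[0,0,0,0,0,0]}'
python3 -m pendant '{"travel":[[0,-0.005,0],[0,-0.01,0],[0,-0.04,0],[0,-0.06,0],[0,0,0],[0,0,0],[0,0,0],[0,0,0]],"twist":[0,0,0,0,0,0,0,0]}'
python3 - <<'E'
from cl import *
# set strip near end: clamp (-0.060,0.061); TCP 11 mm pads half + 15 mm stand-off
print(w(-0.060-0.030,0.061),w(-0.075-0.030,-0.0697))
E
python3 go.py $(python3 cl.py -0.090 0.061) 0.15 -0.088
```

```text
clock: 19.95
ee_pos: [0.6107, 0.1036, 0.1215]
eef_rot: [-1.57, -0.002, -0.088]
contact_force: [-10.4, -1.9, 26.9]
opening: -0.003
clock: 20.75
ee_pos: [0.6097, 0.1034, 0.1737]
eef_rot: [-1.571, 0.002, -0.088]
contact_force: [0.6, 0.2, -0.0]
opening: 0.002
[0.52550933 0.17247374] [0.49908061 0.04359778]
t 20.75 pos [0.6097 0.1034 0.1737] rot [-1.5714  0.0021 -0.0876] F [ 0.57  0.24 -0.05] op 0.002 q [ 0.17  0.38 -0.1   1.09 -0.    0.26]
twist 0.0003 travel(after twist) [-0.1798  0.0474  0.1228] mm [-89.9  23.7  61.4]
```

```bash
python3 -m pendant '{"travel":[[-0.07,0,0.041],[-0.07,0,0.041],[-0.05,0,0.041],[0,0.03,0],[0,0,0],[0,0,0]],"twist":[0,0,0,0,0,0]}'
python3 - <<'E'
from station import env, optics
import cv2,pickle
for n in('wrist','scene'):
    m=optics.camera_model(n);p,d=optics.snapshot(n);pickle.dump((m,p,d),open(n+'6.pkl','wb'));
    cv2.imwrite(f'pics/{n}6.png',p[:,:,::-1] if n=='wrist' else cv2.resize(p[220:370,200:370,::-1],None,fx=4,fy=4))
E
python3 go.py $(python3 cl.py -0.090 0.061) 0.062 -0.088
```

```text
clock: 21.35
ee_pos: [0.5208, 0.1729, 0.1595]
eef_rot: [-1.572, 0.001, -0.088]
contact_force: [-0.1, -0.1, -0.2]
opening: 0.004
t 21.45 pos [0.5217 0.1728 0.1601] rot [-1.5709e+00 -1.0000e-04 -8.8400e-02] F [ 0.01  0.03 -0.01] op 0.005 q [ 0.32  0.26 -0.3   1.01 -0.    0.41]
twist -0.0004 travel(after twist) [7.600e-03 1.963e-01 1.000e-04] mm [ 3.8 98.1  0. ]
```

View pics/wrist6.png

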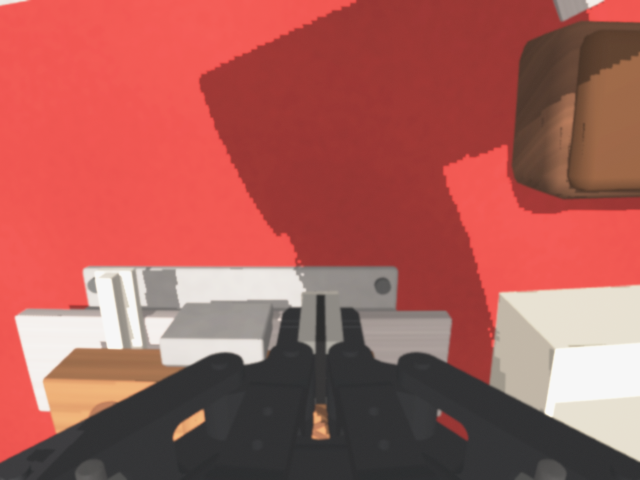

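View pics/scene6.png

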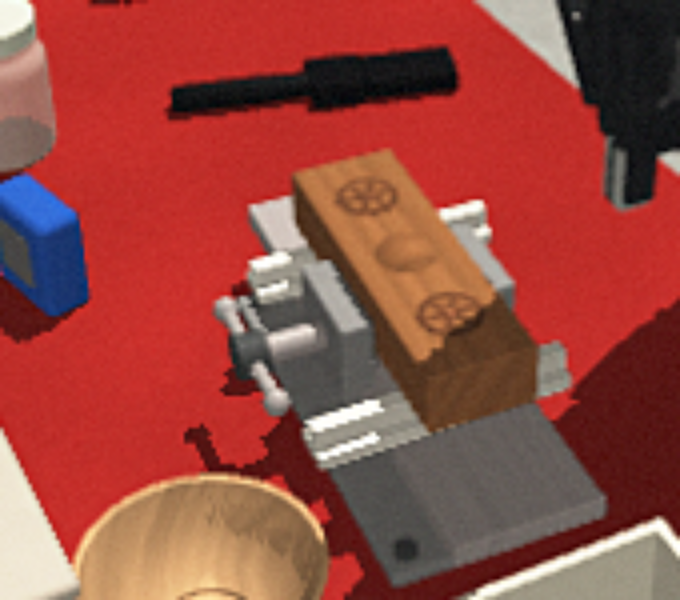

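The board is down on both strips. The set strip's near end shows at (321,293), in line with the shut fingers. I'll lower in front of it.

```bash
python3 - <<'E'
import pickle
from h import *
from cl import C,Y
m,p,d=pickle.load(open('wrist6.pkl','rb'));W=pts(m,d)
def incl(P): 
    P=np.atleast_2d(P);c,s=np.cos(Y),np.sin(Y);q=P[:,:2]-C;return np.c_[q[:,0]*c+q[:,1]*s,-q[:,0]*s+q[:,1]*c].round(4)
print('set',incl(plane(m,[(302,293),(340,293)],.058)),'loose',incl(plane(m,[(96,273),(134,271)],.06)),'board top',W[375,100],W[365,80])
E
python3 -m pendant '{"travel":[[0,0.06,0],[0,0.07,0],[0,0.05,0],[0,0.016,0],[0,0,0],[0,0,0]],"twist":[0,0,0,0,0,0]}'
python3 go.py $(python3 cl.py -0.072 0.061) 0.062 -0.088
```

```text
set [[-0.0608  0.049 ]
 [-0.0608  0.0729]] loose [[-0.0748 -0.0801]
 [-0.0762 -0.0553]] board top [0.57489982 0.04296508 0.10177836] [0.57339151 0.02598757 0.09254725]
clock: 22.05
ee_pos: [0.5224, 0.1732, 0.0632]
eef_rot: [-1.57, -0.002, -0.088]
contact_force: [0.8, 0.0, 0.7]
opening: -0.001
t 22.05 pos [0.5224 0.1732 0.0632] rot [-1.5702e+00 -1.5000e-03 -8.8100e-02] F [0.77 0.04 0.66] op -0.001 q [ 0.32  0.35 -0.42  0.8  -0.    0.41]
twist -0.0001 travel(after twist) [ 0.0423  0.0024 -0.001 ] mm [21.1  1.2 -0.5]
```

```bash
python3 -m pendant '{"travel":[[0.015,0,0],[0.012,0,0],[0.005,0,0],[0,0,0],[0,0,0]],"twist":[0,0,0,0,0]}'
python3 -m pendant '{"travel":[[0.002,0,0],[0.002,0,0],[0,0,0]],"twist":[0,0,0]}'
```

```text
clock: 22.55
ee_pos: [0.5372, 0.1717, 0.0621]
eef_rot: [-1.571, 0.0, -0.088]
contact_force: [0.4, 0.5, -0.6]
opening: -0.002
clock: 22.85
ee_pos: [0.5392, 0.1716, 0.062]
eef_rot: [-1.571, -0.0, -0.088]
contact_force: [0.5, 0.1, -0.0]
opening: -0.003
```

```bash
python3 -m pendant '{"travel":[[0.002,0,0],[0,0,0]],"twist":[0,0]}'
python3 -m pendant '{"travel":[[0.002,0,0],[0,0,0]],"twist":[0,0]}'
python3 -m pendant '{"travel":[[0.002,0,0],[0,0,0]],"twist":[0,0]}'
```

```text
clock: 23.05
ee_pos: [0.5402, 0.1715, 0.062]
eef_rot: [-1.571, -0.0, -0.088]
contact_force: [0.1, -0.0, 0.4]
opening: 0.001
clock: 23.25
ee_pos: [0.5413, 0.1714, 0.062]
eef_rot: [-1.571, -0.0, -0.088]
contact_force: [-0.5, 0.2, -0.1]
opening: -0.005
clock: 23.45
ee_pos: [0.5423, 0.1713, 0.062]
eef_rot: [-1.571, -0.0, -0.088]
contact_force: [0.3, 0.3, -0.5]
opening: -0.003
```

```bash
for k in 1; do python3 -m pendant '{"travel":[[0.001,0,0],[0,0,0]],"twist":[0,0]}'; done
python3 -m pendant '{"travel":[[0.001,0,0],[0,0,0]],"twist":[0,0]}'
python3 -m pendant '{"travel":[[0.001,0,0],[0,0,0]],"twist":[0,0]}'
python3 -m pendant '{"travel":[[0.001,0,0],[0,0,0]],"twist":[0,0]}'
```

```text
clock: 23.65
ee_pos: [0.5427, 0.1713, 0.062]
eef_rot: [-1.571, -0.0, -0.088]
contact_force: [0.2, 0.2, -0.8]
opening: 0.002
clock: 23.85
ee_pos: [0.5432, 0.1712, 0.062]
eef_rot: [-1.571, -0.0, -0.088]
contact_force: [0.2, -0.6, -0.1]
opening: 0.001
clock: 24.05
ee_pos: [0.5434, 0.1712, 0.062]
eef_rot: [-1.571, 0.0, -0.088]
contact_force: [-1.5, 0.2, 1.3]
opening: 0.005
clock: 24.25
ee_pos: [0.5435, 0.1712, 0.0619]
eef_rot: [-1.571, 0.001, -0.088]
contact_force: [-3.4, 1.0, 2.5]
opening: -0.002
```

```bash
python3 -m pendant '{"travel":[[0.0005,0,0],[0,0,0],[0,0,0],[0,0,0]],"twist":[0,0,0,0]}'
python3 -m pendant '{"travel":[[0,0,0],[0,0,0]],"twist":[0,0]}'
```

```text
clock: 24.65
ee_pos: [0.5435, 0.1712, 0.0619]
eef_rot: [-1.571, 0.002, -0.087]
contact_force: [-5.7, 0.4, 3.8]
opening: 0.003
clock: 24.85
ee_pos: [0.5435, 0.1712, 0.0619]
eef_rot: [-1.571, 0.001, -0.087]
contact_force: [-5.1, -0.5, 3.3]
opening: 0.003
```

The set strip held at about 5 N with no motion. Now the loose one.

```bash
python3 -m pendant '{"travel":[[-0.02,0,0],[-0.04,0,0],[-0.015,0,0],[0,0,-0.07],[0,0,-0.08],[0,0,-0.08],[0,0,-0.032],[0,0,0]],"twist":[0,0,0,0,0,0,0,0]}'
python3 go.py $(python3 cl.py -0.087 -0.0697) 0.062 -0.088
```

```text
clock: 25.65
ee_pos: [0.4957, 0.0418, 0.0622]
eef_rot: [-1.572, -0.001, -0.091]
contact_force: [-0.9, 0.1, -0.8]
opening: 0.001
t 25.65 pos [0.4957 0.0418 0.0622] rot [-1.5716e+00 -1.1000e-03 -9.1000e-02] F [-0.94  0.14 -0.84] op 0.001 q [ 0.08  0.27 -0.54  0.76 -0.    0.18]
twist -0.0029 travel(after twist) [0.0425 0.0004 0.0041] mm [21.2  0.2  2. ]
```

```bash
python3 -m pendant '{"travel":[[0.015,0,0.004],[0.014,0,0],[0.006,0,0],[0,0,0],[0,0,0]],"twist":[0,0,0,0,0]}'
python3 -m pendant '{"travel":[[0.002,0,0],[0,0,0]],"twist":[0,0]}'
python3 -m pendant '{"travel":[[0.001,0,0],[0,0,0]],"twist":[0,0]}'
python3 -m pendant '{"travel":[[0.001,0,0],[0,0,0]],"twist":[0,0]}'
```

```text
clock: 26.15
ee_pos: [0.5131, 0.0449, 0.0618]
eef_rot: [-1.571, 0.0, -0.087]
contact_force: [-0.7, 0.2, -0.5]
opening: -0.0
clock: 26.35
ee_pos: [0.5141, 0.0444, 0.0619]
eef_rot: [-1.571, 0.0, -0.087]
contact_force: [-0.2, -0.4, -0.0]
opening: -0.006
clock: 26.55
ee_pos: [0.5147, 0.0442, 0.0621]
eef_rot: [-1.571, -0.0, -0.088]
contact_force: [-0.3, -0.3, -0.5]
opening: -0.001
clock: 26.75
ee_pos: [0.5152, 0.0441, 0.062]
eef_rot: [-1.571, -0.0, -0.088]
contact_force: [-0.8, -0.3, 0.1]
opening: -0.002
```

```bash
python3 -m pendant '{"travel":[[0.001,0,0],[0.001,0,0],[0,0,0]],"twist":[0,0,0]}'
python3 -m pendant '{"travel":[[0.001,0,0],[0,0,0]],"twist":[0,0]}'
python3 -m pendant '{"travel":[[0.001,0,0],[0,0,0]],"twist":[0,0]}'
python3 -m pendant '{"travel":[[0.001,0,0],[0,0,0]],"twist":[0,0]}'
```

```text
clock: 27.05
ee_pos: [0.5163, 0.0441, 0.062]
eef_rot: [-1.571, -0.0, -0.088]
contact_force: [-0.2, 0.2, 0.6]
opening: 0.003
clock: 27.25
ee_pos: [0.5164, 0.044, 0.0619]
eef_rot: [-1.571, 0.0, -0.088]
contact_force: [0.0, -0.1, 0.5]
opening: 0.002
clock: 27.45
ee_pos: [0.5165, 0.044, 0.0619]
eef_rot: [-1.571, 0.001, -0.088]
contact_force: [-2.1, 0.3, 2.0]
opening: -0.001
clock: 27.65
ee_pos: [0.5165, 0.044, 0.0618]
eef_rot: [-1.571, 0.002, -0.088]
contact_force: [-4.2, 0.4, 4.1]
opening: -0.003
```

Contact: the force is rising and the tool isn't moving. I'll hold, then back off and take final views.

```bash
python3 -m pendant '{"travel":[[0.0003,0,0],[0,0,0],[0,0,0],[0,0,0],[0,0,0]],"twist":[0,0,0,0,0]}'
python3 -m pendant '{"travel":[[-0.02,0,0],[-0.04,0,0],[-0.02,-0.05,0],[0,-0.08,0],[0,-0.08,0],[0,-0.03,0],[0,0,0],[0,0,0]],"twist":[0,0,0,0,0,0,0,0]}'
python3 - <<'E'
from station import env, optics
import cv2,pickle
print(env.get_state()['contact_force'])
for n in('wrist','scene','top'):
    m=optics.camera_model(n);p,d=optics.snapshot(n);pickle.dump((m,p,d),open(n+'7.pkl','wb'));
    cv2.imwrite(f'pics/{n}7.png',p[:,:,::-1] if n!='scene' else cv2.resize(p[220:370,200:370,::-1],None,fx=4,fy=4))
E
```

```text
clock: 28.15
ee_pos: [0.5165, 0.044, 0.0618]
eef_rot: [-1.571, 0.002, -0.088]
contact_force: [-5.2, 0.5, 4.4]
opening: -0.002
clock: 28.95
ee_pos: [0.4779, 0.0474, 0.1817]
eef_rot: [-1.571, -0.001, -0.088]
contact_force: [0.1, 0.2, -0.7]
opening: -0.006
[ 0.08569447  0.17333475 -0.69876046]
```

View pics/wrist7.png

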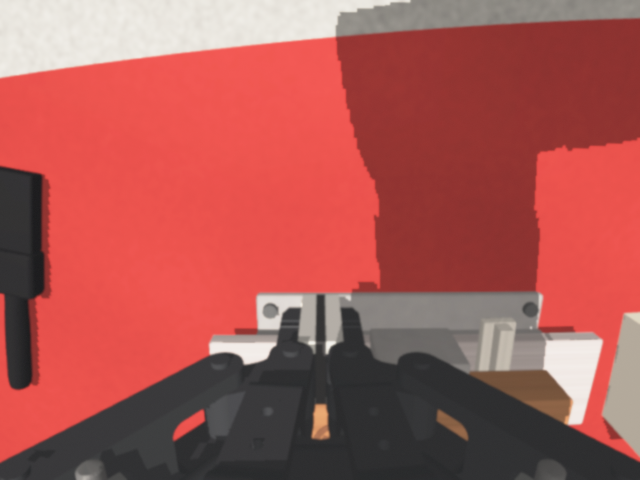

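View pics/scene7.png

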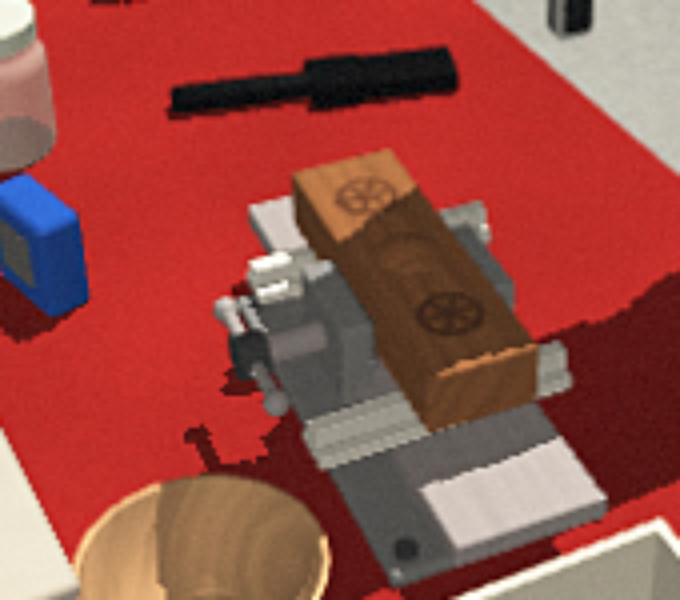

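View pics/top7.png

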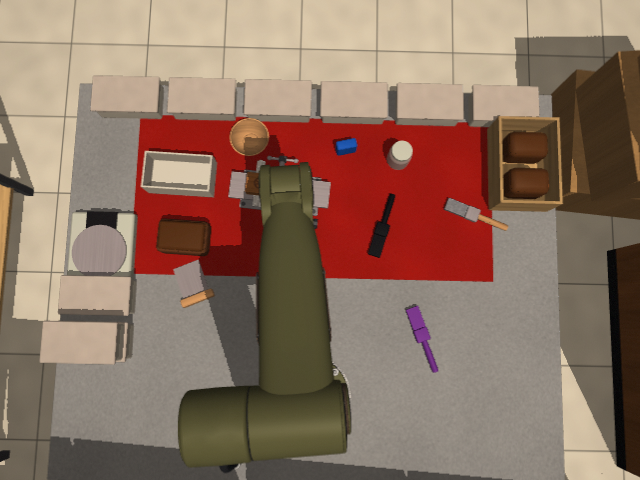

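Run:
```python
import pickle
from h import *
from cl import C,Y
m,p,d=pickle.load(open('wrist7.pkl','rb'));W=pts(m,d)
def incl(P): 
    P=np.atleast_2d(P);c,s=np.cos(Y),np.sin(Y);q=P[:,:2]-C;return np.c_[q[:,0]*c+q[:,1]*s,-q[:,0]*s+q[:,1]*c].round(4)
print('loose',incl(plane(m,[(301,294),(340,294)],.058)),'set',incl(plane(m,[(480,318),(516,318)],.06)))
a=pickle.load(open('scene6.pkl','rb'))[1];b=pickle.load(open('scene7.pkl','rb'))[1];c=pickle.load(open('scene5.pkl','rb'))[1]
o=np.vstack([cv2.resize(x[265:310,250:340,::-1],None,fx=4,fy=4,interpolation=cv2.INTER_CUBIC) for x in(c,a,b)])
cv2.imwrite('pics/cmp.png',o); cv2.imwrite('pics/w7c.png',cv2.resize(p[270:380,240:560,::-1],None,fx=2.4,fy=2.4,interpolation=cv2.INTER_CUBIC))
```

```text
loose [[-0.0816 -0.0814]
 [-0.0816 -0.0546]] set [[-0.0635  0.0444]
 [-0.0631  0.0706]]
```

View pics/cmp.png

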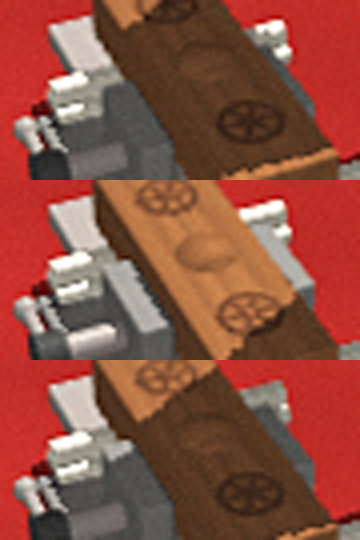

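View pics/w7c.png

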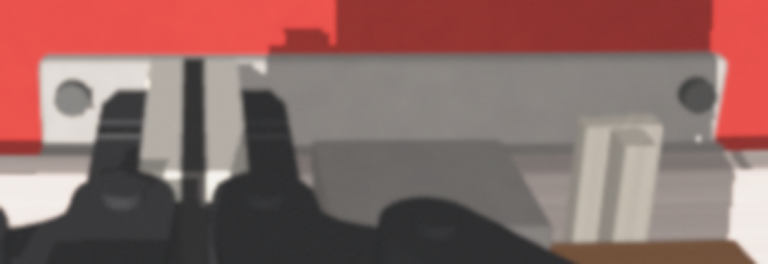

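```bash
python3 -c "
from station import env
print(env.hand_in(), env.get_state()['clock'])"
```

```text
the job is handed in; nothing more can be done
the job is handed in; nothing more can be done
```

The loose strip is in place under the board's right end, and the board is pressed down on both strips. I handed the job in at about 29 s on the robot's clock, with the gripper clear of everything. The hand-in gives no verdict, so whether it passed is not confirmed.

- **Placing:** I had to grip the strip twice. With the first grip, the last joint would have run past its range at the clamp, so I set the strip down and took it again with the tool turned half round. After release its centre measured about 5 mm from the clamp's middle in x and 70 mm to the right, against the 70 mm wanted, and it lay parallel to within what I could see.
- **Pressing:** The board sank at about 10 N and stopped about 8 mm lower. I then held a steady push of 25–27 N for about a second and let go.
- **Push tests:** The strip that was there already took about 5 N and the new one about 5 N. In both, the tool stood still to within 0.1 mm while the force rose and held, so neither slid.
- **Last pictures:** The far end of the new strip had not moved between before and after its push. The bystanders looked to be where they started; I compared them by eye and did not measure them.

**Not confirmed:**
- The board's pinch force on each strip cannot be read directly. I infer it from the press and the push tests.
- In the last wrist picture the fingers hid the new strip's near end, so the 6 mm shift that view gave for it (clamp x −0.082 against −0.075 before) is unreliable. The fixed camera and the still tool showed no such movement.
- One depth reading put the seated board's top at 102 mm instead of 106 mm. It was taken near the board's edge, and I did not rely on it.

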